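# Fit the inline filter to the suction unit's quick coupler

## Robot

A 6-joint arm with a two-finger parallel gripper is mounted at the origin on a cart in front of the work surface, level with it; the furniture and walls round the work are solid. World frame = base frame: x ahead of the robot, y to its left, z up, the work surface at z = 0. Lengths are in m, angles in degrees, forces in N, time in s.
With the tool pointing down it reaches from about 0.25 to 0.725 m from the base axis. Payload 9.7 kg.
Tool frame: the origin (TCP) lies midway between the tips of the shut fingers; the grasp point (between the pads) lies bot.hold_point_z behind it (bot.hold_point_z is the distance from the TCP to the grasp point, in m); z points along the fingers, y is the line along which they close (so a half turn about z gives the same grasp; the last joint's range is limited). The gripper opens to 85 mm and grips with 20 to 120 N. Pads are 22 mm wide; open, the fingers measure 114 mm over their backs; the gripper's body (76 mm by 85 mm) begins 54 mm behind the grasp point. The pads swing forward as they close: fully open they stand 13 mm farther back than shut.
Start: joints at [70.302, 4.979, 10.078, 95.1, 0, 90], TCP at [0.185, 0.518, 0.231] pointing down, gripper open.
Joint ranges: [-179.16, 179.16], [-48.56, 103.87], [-65.8, 70.77], [-126.05, 130.52], [-82.76, 87.17], [-180, 180]. Speed limits (degrees/s): [127.2, 127.2, 147.25, 180, 180, 180].

## Interface

Orientations are given as [roll, pitch, yaw] about the fixed x, y, z axes, in that order (R = Rz(yaw) Ry(pitch) Rx(roll)).
In Python, from workcell import bot, camera, camera_model, ticket gives the robot as it stands.
- The arm moves only by the tool send_rows, never from a script. Its argument "targets" is text: rows parted by semicolons, each of 5 numbers parted by spaces: the shift along the tool's x, y, z in mm, then the turn about the tool's z in degrees, then the closure in counts, from 0 (fully open) to 255 (shut). A call has 1 to 20 rows; each row is the pose to reach, as a shift and turn from the pose commanded when the call began, along the tool's axes at that moment; what a row does not reach only later rows make up. A row lasts 1/8 s, in which the tool goes at most 62.5 mm and 10.7 degrees, less where a joint would pass 70% of its speed; a pose out of reach is approached as far as the arm can. A call with a gripper value outside its range is refused whole. The fingers move at their own pace and stop on an object; "newtons" is the grip in N (left out, the last holds). Time passes only in rows, so rows that repeat a pose let the fingers close. It gives the time, the measured TCP pose, the force, the opening and the grip force at its end, in the units of the state.
- bot.get_obs(): the state, without advancing time (a new reading comes with each control period).
- camera(name): name is "scene" or "top"; returns the picture (420x560x3 uint8, blue, green, red); there is no depth.
- camera_model(name): a dict with "K" (3x3 intrinsics, pixels), "pose" (4x4, takes a point from camera to world coordinates). Camera axes: x right, y down, z forward; pixel columns grow to the right and rows downward; lengths in m; the calibration is good to about 2 mm. A picture is of the moment at which its call begins. camera_model takes no time and is no camera call.
- ticket.job_done(): hands the job in; it is judged then, once.
The state is a dict: "time": time; "q": joint angles; "qd": joint speeds; "joint_efforts": joint torques, N m; "ee_pos": TCP position; "tcp_rot": TCP orientation; "wrist_force": force on the tool from outside, world axes, zero at the start; "torque": the same for the moment, N m; "opening": finger opening in m; "grasp_force": force on a finger pad.
Only numpy, scipy, OpenCV 4.12 (cv2) and the standard library are available. Lean on these libraries where they do the work, as an engineer would, in place of code of your own. Each camera call takes 0.05 s, during which the arm holds its last target. There are 200 camera calls.

## Task

Fit the inline filter to the suction unit: push the sleeve of its quick coupler back (down) until it stays back by itself, then take the filter out of the tube rack and feel its plug into the coupler, which floats a few millimetres on its mount. Press it gently (30 N at the very most) fully home until the sleeve springs forward over it, and leave the filter locked upright. Do not disturb the cup, the tape roll or the capped tube.

Things in the scene. Friction and masses are not known exactly. Their poses are not given: they have to be found in the camera images.
- suction_unit: white box with a blue foot band and a round gauge on its front, 120 x 110 mm, 48 mm high, fixed to the table; origin at the centre of its underside, z up, gauge on the -x face
- mount (a point): on the suction unit's top (48 mm above the table), centre of the black disc under the upright coupler; axes as the unit's. The coupler floats: it may stand up to 7 mm off this point along the unit's x and also up to 7 mm along its y, which is not measured; it slides stiffly on its mount (10 N) and stays where pushed. Its base flange, 48 mm wide, ends 5 mm above this point
- rim (a point): 56 mm straight above the mount point, fixed to the unit: nominal centre of the coupler's mouth (true centre off by the float). Upright brass core tube, 24 mm wide; bore 15 mm, with a funnel at the rim 18 mm wide and 2 mm deep. With the sleeve forward, two latch blocks stand in the bore and stop a plug with its tip 16 mm below the rim; with the sleeve back the bore is clear
- home (a point): 29 mm straight below the rim point, fixed to the unit: nominal place of the plug's tip when home. With the sleeve back, a sprung red poppet stands 4 mm above this height; pressing it down to here with the plug takes 4 N, rising to 8 N, with friction up to about 20 N, and draws the latch blocks into the plug's groove, which lets the sleeve spring up. A hard stop lies 1.5 mm lower
- sleeve (a joint): travel of the steel sleeve round the core, m: 0 forward (up), 0.010 fully back (down); spring 7 to 10 N. Forward it reaches from 28 to 54 mm above the mount point: barrel 40 mm wide, its lowest 5 mm a flange 47 mm wide. Pushed back past 0.008 it is caught; let go, it rests at about 0.0075. Springs to 0 when the plug is home
- filter: inline filter, white ribbed cylinder with blue end caps 38 mm in diameter, on an aluminium plug; upright, z up, origin at the plug's tip (lowest point, centre). Plug 14 mm in diameter (lowest 2 mm tapered to 11.6 mm) with a groove 6 to 15 mm above the tip; the plug ends and the 38 mm body begins 31.5 mm above the tip, the body ends at 87.5 mm, a thin 10 mm port on top ends at 97.5 mm. 90 g
- rack: yellow tube rack, 69 x 160 mm, fixed, origin at the centre of its underside, long side along y; the filter's plug hangs in the hole 13 mm along -x and 36 mm along -y (holes 18 mm wide), the filter's body resting on the top plate 62 mm above the table
- tube: tube with a blue cap, 22 mm in diameter, 119 mm tall, upright in the rack's hole 13 mm along x and 60 mm along y from the rack's origin; leave alone
- cup: clear cup with pink content, 65 mm in diameter, 68 mm high, standing on the table; leave alone
- tape: white roll of tape, 76 mm in diameter, 19 mm high, lying on the table; leave alone
There are look-alikes about, which are no part of the job. Leave any brown or pink look-alike of the filter alone.

How it is judged (in metres and radians):
On the way, in this order (a step that is already met when the one before it is completed fails the run):
1. the sleeve has been pushed back and stays back by itself, untouched (value of joint sleeve above 0.006 m and contact force between the fingers and suction_unit below 0.2 N), for 0.2 s.
2. the plug is in the bore while the sleeve is still back (value of joint sleeve above 0.005 m and z of filter in the frame of mount below 0.048 m and horizontal distance between filter and mount below 0.013 m), for 0.02 s.
At the end, for the whole second after the job is handed in: the filter's plug is home in the coupler (tip less than 29.5 mm above the mount point, within 13 mm of it sideways), upright within 7 degrees and at rest, and the sleeve is forward again to within 2 mm (value of joint sleeve below 0.002 m and z of filter in the frame of mount below 0.0295 m and horizontal distance between filter and mount below 0.013 m and angle between filter's own z axis and vertical below 0.12 rad and linear speed of filter below 0.02 m/s); the robot touches nothing.
It fails at once if the filter is pressed against the suction unit or its coupler with more than 30 N (contact force between filter and suction_unit above 30 N).
It fails at once if the filter is tipped over (angle between filter's own z axis and vertical above 0.6 rad).
It fails at once if the cup is disturbed by more than 20 mm or tipped (distance of cup from where it was at the start of the episode above 0.02 m or angle between cup's own z axis and vertical above 0.4 rad).
It fails at once if the tape roll is moved by more than 20 mm (distance of tape from where it was at the start of the episode above 0.02 m).
It fails at once if the capped tube is moved by more than 20 mm or tipped (distance of tube from where it was at the start of the episode above 0.02 m or angle between tube's own z axis and vertical above 0.4 rad).
It also fails if it takes over 72 s, if anything falls off the work surface, if the arm or the gripper's body presses on something with over 40 N, if the wrist force passes 120 N, or if a joint passes its speed limit or range.

## Working session

There is one attempt and no reset: what is moved stays moved. The work goes in short steps, Python scripts to look and compute and a tool call to move; the robot and the scene stay as the last step left them, time stands still between calls to the robot, and variables do not carry over. Pictures are saved under pics/ and viewed, at most 11 in all, crops included, and the job is handed in when it is done.

Besides the shell and the picture viewer there is one more tool, called after "Request:" as name(argument=value, ...), one argument or row to a line, values as JSON. send_rows: Moves the arm, as the interface text tells. Its arguments: {"type":"object","properties":{"targets":{"type":"string"},"newtons":{"type":"number"}},"required":["targets"]}

```bash
ls; mkdir -p pics; python3 - <<'E'
from workcell import bot,camera,camera_model
import cv2,numpy as np
for n in("scene","top"):
    cv2.imwrite(f"pics/{n}0.png",camera(n)); m=camera_model(n); print(n,np.round(m["K"],1).tolist(),np.round(m["pose"],3).tolist())
print(bot.get_obs(),bot.hold_point_z)
E
```

```text
pics
scene [[391.6, 0.0, 280.7], [0.0, 391.6, 213.1], [0.0, 0.0, 1.0]] [[0.827, -0.212, 0.521, 0.048], [-0.562, -0.341, 0.753, -0.682], [0.018, -0.916, -0.401, 0.437], [0.0, 0.0, 0.0, 1.0]]
top [[392.4, 0.0, 280.6], [0.0, 392.4, 214.7], [0.0, 0.0, 1.0]] [[0.004, -0.985, 0.171, 0.327], [-1.0, -0.005, -0.0, -0.026], [0.001, -0.171, -0.985, 1.053], [0.0, 0.0, 0.0, 1.0]]
{'time': 0.1, 'q': array([ 7.03024527e+01,  5.00729966e+00,  1.00374967e+01,  9.50994978e+01,
       -8.83788528e-05,  9.00022304e+01]), 'qd': array([-0.05649227,  0.02948097,  0.03518153,  0.14749081, -0.04394364,
        0.01211924]), 'joint_efforts': array([ 1.44635873e-03, -5.21562374e+01,  4.65653265e+01,  1.60104653e-02,
        1.40268407e-04,  8.01709461e-06]), 'ee_pos': array([0.18530811, 0.51761401, 0.23064678]), 'tcp_rot': array([-1.79930699e+02,  9.10765705e-05,  1.60300222e+02]), 'wrist_force': array([-0.26010207,  0.38423316, -0.48254256]), 'torque': array([-0.05803067,  0.01688889, -0.01023604]), 'grasp_force': 0.0, 'opening': 0.08540130587588482} 0.0187
```

View pics/scene0.png

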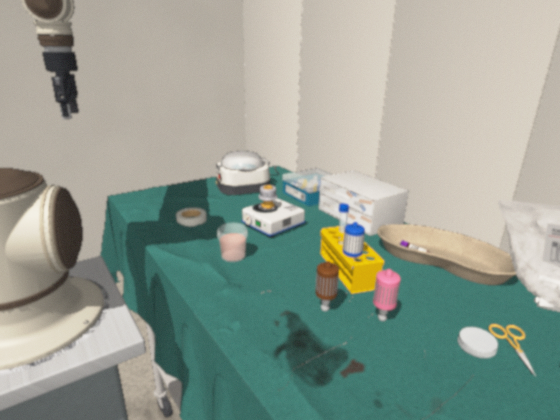

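View pics/top0.png

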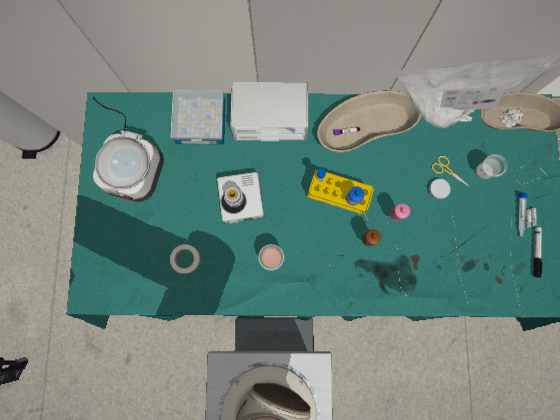

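The top view shows the unit at about (240,196) with its coupler at (233,198). The rack is at (341,191), the filter at (356,195), the tube at (321,174), the cup at (271,257) and the tape at (185,259). I'll enlarge next.

```bash
python3 - <<'E'
import cv2,numpy as np
t=cv2.imread("pics/top0.png");s=cv2.imread("pics/scene0.png")
a=cv2.resize(t[165:235,205:275],None,fx=5.7,fy=5.7,interpolation=cv2.INTER_CUBIC)
b=cv2.resize(t[160:220,300:380],None,fx=5,fy=5,interpolation=cv2.INTER_CUBIC)
c=cv2.resize(s[175:245,235:315],None,fx=5,fy=5,interpolation=cv2.INTER_CUBIC)
d=np.zeros((600,800,3),np.uint8)
d[:399,:399]=a; d[:300,400:800]=b; d[300:600,400:800]=c[:300]
cv2.imwrite("pics/c1.png",d)
E
```

```text
(no output)
```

View pics/c1.png

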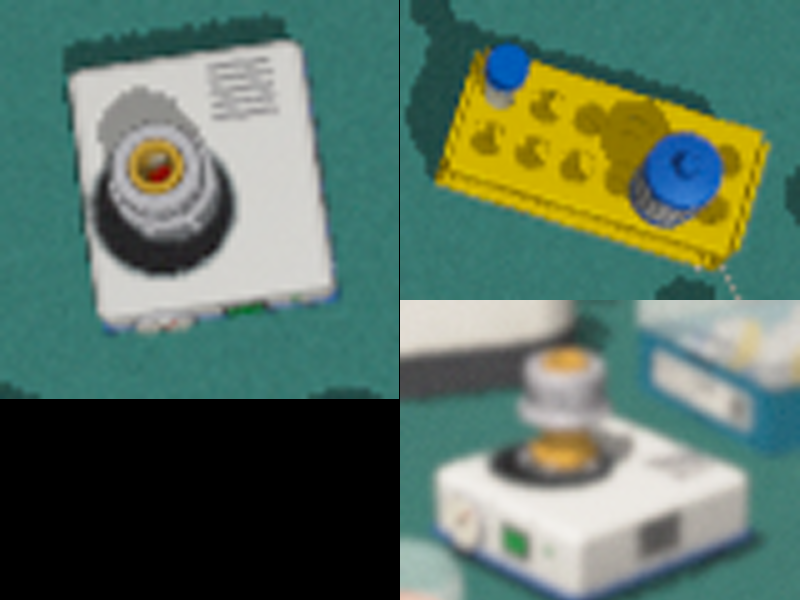

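```bash
cat >h.py <<'E'
import cv2,numpy as np
from workcell import bot,camera,camera_model
def cast(n,u,v,z):
    m=camera_model(n);K=np.array(m["K"]);P=np.array(m["pose"])
    d=P[:3,:3]@np.linalg.solve(K,[u,v,1.]);return P[:3,3]+d*(z-P[2,3])/d[2]
def proj(n,p):
    m=camera_model(n);K=np.array(m["K"]);P=np.array(m["pose"])
    q=K@(P[:3,:3].T@(np.array(p)-P[:3,3]));return q[:2]/q[2]
def blobs(im,box,lo,hi,amin=8):
    u0,v0,u1,v1=box;h=cv2.cvtColor(im[v0:v1,u0:u1],cv2.COLOR_BGR2HSV)
    k=cv2.inRange(h,np.array(lo),np.array(hi));n,l,s,c=cv2.connectedComponentsWithStats(k)
    return [(c[i]+[u0,v0],s[i]+np.array([u0,v0,0,0,0]),(l==i)) for i in range(1,n) if s[i][4]>=amin]
E
python3 - <<'E'
from h import *
t=cv2.imread("pics/top0.png");s=cv2.imread("pics/scene0.png")
np.set_printoptions(precision=4,suppress=True)
for nm,im,box,lo,hi in[("mouth top",t,(215,175,255,225),(8,120,90),(32,255,255)),("mouth scene",s,(250,175,290,230),(8,120,90),(32,255,255)),
 ("blue top",t,(300,160,380,220),(100,120,60),(125,255,255)),("blue scene",s,(335,200,370,260),(100,120,60),(125,255,255)),("rack",t,(300,160,385,220),(20,120,60),(34,255,255)),("unit",t,(205,165,275,230),(0,0,150),(180,60,255))]:
    for c,st,m in blobs(im,box,lo,hi):
        print(nm,c,st)
        if nm in("rack","unit"):
            p=np.argwhere(m)[:,::-1]+box[:2]; z=.062 if nm=="rack" else .048
            w=np.array([cast("top",*q,z)[:2] for q in p],np.float32); r=cv2.minAreaRect(w);print(r)
        else:
            z=.104 if "mouth" in nm else .118
            print("  z",z,cast(nm.split()[1],*c,z), "ellipse" , cast(nm.split()[1],st[0]+(st[2]-1)/2,st[1]+(st[3]-1)/2,z))
# blue cap top-face ellipse check
E
```

```text
mouth top [231.8596 193.9298] [228 190   9   9  57]
  z 0.104 [0.5428 0.0941 0.104 ] ellipse [0.5426 0.0938 0.104 ]
mouth scene [267.8696 186.5217] [265 185   7   4  23]
  z 0.104 [0.5462 0.0964 0.104 ] ellipse [0.5466 0.0964 0.104 ]
mouth scene [267.3692 204.7231] [262 202  12   7  65]
  z 0.104 [ 0.4813 -0.0035  0.104 ] ellipse [ 0.4807 -0.005   0.104 ]
blue top [321.0303 172.8788] [317 168   9  10  66]
  z 0.118 [ 0.5938 -0.1261  0.118 ] ellipse [ 0.5948 -0.126   0.118 ]
blue top [356.044  194.0275] [349 187  15  15 182]
  z 0.118 [ 0.5408 -0.2109  0.118 ] ellipse [ 0.5409 -0.2108  0.118 ]
blue scene [343.4576 207.5593] [340 204   8   8  59]
  z 0.118 [ 0.5913 -0.1298  0.118 ] ellipse [ 0.5916 -0.1296  0.118 ]
blue scene [354.4375 229.3409] [346 223  18  13 176]
  z 0.118 [ 0.5368 -0.2192  0.118 ] ellipse [ 0.5379 -0.2182  0.118 ]
blue scene [352.1111 254.2222] [345 252  15   5  27]
  z 0.118 [ 0.4673 -0.2856  0.118 ] ellipse [ 0.4677 -0.285   0.118 ]
rack [338.4446 191.4584] [ 307  170   67   44 1453]
((0.5608037114143372, -0.1809879094362259), (0.16040875017642975, 0.07820236682891846), 72.48023223876953)
unit [242.183  196.1213] [ 217  172   47   51 1377]
((0.547426164150238, 0.08020348101854324), (0.12489541620016098, 0.10869430750608444), 9.42366886138916)
```

Request:
send_rows(
  targets="-480 -278 0 0 162;-480 -278 0 0 162;-480 -278 0 0 162;-480 -278 0 0 162;-480 -278 0 0 162;-480 -278 0 0 162;-480 -278 0 0 162;-480 -278 0 0 162;-480 -278 0 0 162;-480 -278 0 0 162;-480 -278 0 0 162;-480 -278 60 0 162;-480 -278 70 0 162;-480 -278 70 0 162;-480 -278 70 0 162",
  newtons=30,
)

```text
time: 1.98
ee_pos: [0.5444, 0.0949, 0.1639]
tcp_rot: [179.9, 0.2, 160.3]
wrist_force: [0.6, 0.8, 0.8]
opening: 0.0312
grasp_force: 0.0
```

```bash
python3 - <<'E'
from h import *
t=camera("top");s=camera("scene");o=bot.get_obs();print(o["ee_pos"],o["opening"],o["tcp_rot"],o["wrist_force"])
b=cv2.resize(t[145:235,180:280],None,fx=4,fy=4,interpolation=cv2.INTER_CUBIC)
c=cv2.resize(s[140:240,220:320],None,fx=4,fy=4,interpolation=cv2.INTER_CUBIC)
d=np.zeros((400,800,3),np.uint8);d[:360,:400]=b;d[:,400:]=c
cv2.imwrite("pics/a1.png",d)
E
```

```text
[0.54439402 0.09463941 0.16335293] 0.031376736830164995 [1.79916579e+02 1.45653530e-01 1.60318013e+02] [-0.54184628  0.45054104 -0.50004258]
```

View pics/a1.png

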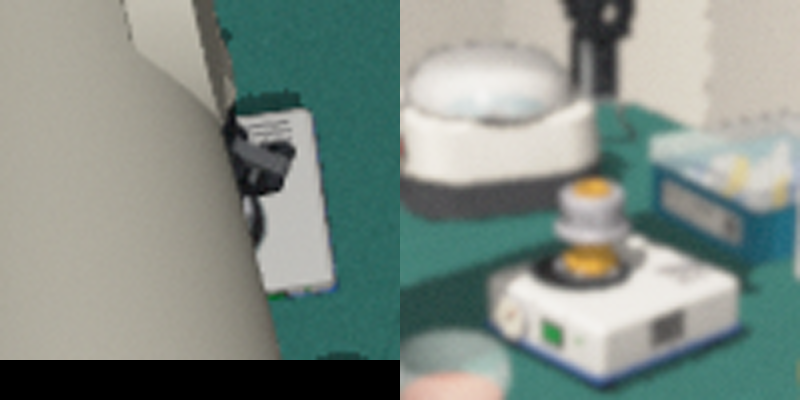

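The top view is blocked by the arm. The scene view shows the coupler with its mouth at crop (593,187), and the shut gripper above and behind it. Next I descend.

Request:
send_rows(
  targets="0 0 30 0 162;0 0 50 0 162;0 0 56 0 162;0 0 58 0 162;0 0 60 0 162;0 0 62 0 162;0 0 62 0 162",
)

```text
time: 2.95
ee_pos: [0.5443, 0.0943, 0.1009]
tcp_rot: [179.9, 0.1, 160.3]
wrist_force: [-1.4, -0.5, 6.3]
opening: 0.0312
grasp_force: 3.2
```

```bash
python3 - <<'E'
from h import *
s=camera("scene")
cv2.imwrite("pics/a2.png",cv2.resize(s[150:240,220:320],None,fx=6,fy=6,interpolation=cv2.INTER_CUBIC))
E
```

```text
(no output)
```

View pics/a2.png

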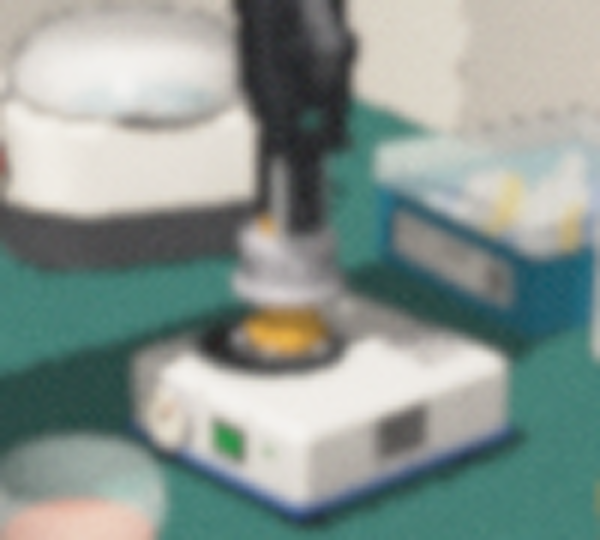

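The fingers straddle the core and rest on the sleeve's top, at (290,240) in the crop. Next I push it back.

Request:
send_rows(
  targets="0 0 2 0 162;0 0 4 0 162;0 0 6 0 162;0 0 8 0 162;0 0 9 0 162;0 0 9 0 162",
)

```text
time: 3.75
ee_pos: [0.5443, 0.0943, 0.0921]
tcp_rot: [179.9, 0.1, 160.3]
wrist_force: [-2.0, -0.4, 8.7]
opening: 0.0314
grasp_force: 4.4
```

Request:
send_rows(
  targets="0 0 0.5 0 162;0 0 1 0 162;0 0 1.5 0 162;0 0 1.5 0 162",
)

```text
time: 4.25
ee_pos: [0.5444, 0.0943, 0.0912]
tcp_rot: [179.9, 0.2, 160.3]
wrist_force: [-3.0, -0.3, 12.9]
opening: 0.0312
grasp_force: 6.3
```

Request:
send_rows(
  targets="0 0 0.7 0 162;0 0 1.5 0 162;0 0 1.5 0 162",
)

```text
time: 4.62
ee_pos: [0.5447, 0.0943, 0.0911]
tcp_rot: [179.9, 0.2, 160.3]
wrist_force: [-6.8, -1.8, 22.0]
opening: 0.0313
grasp_force: 10.7
```

Request:
send_rows(
  targets="0 0 -3 0 162;0 0 -10 0 162;0 0 -40 0 162;0 0 -80 0 162;0 0 -80 0 162;0 0 -80 0 162",
)

```text
time: 5.38
ee_pos: [0.5436, 0.0943, 0.1669]
tcp_rot: [-180.0, -0.0, 160.3]
wrist_force: [-0.1, 0.2, 0.6]
opening: 0.0312
grasp_force: 0.0
```

```bash
python3 - <<'E'
from h import *
s=camera("scene");print(bot.get_obs()["ee_pos"])
a=cv2.imread("pics/scene0.png")
f=lambda i:cv2.resize(i[170:240,240:306],None,fx=6,fy=6,interpolation=cv2.INTER_CUBIC)
cv2.imwrite("pics/a3.png",np.hstack([f(a),f(s)]))
E
```

```text
[0.54327299 0.0942451  0.16630474]
```

View pics/a3.png

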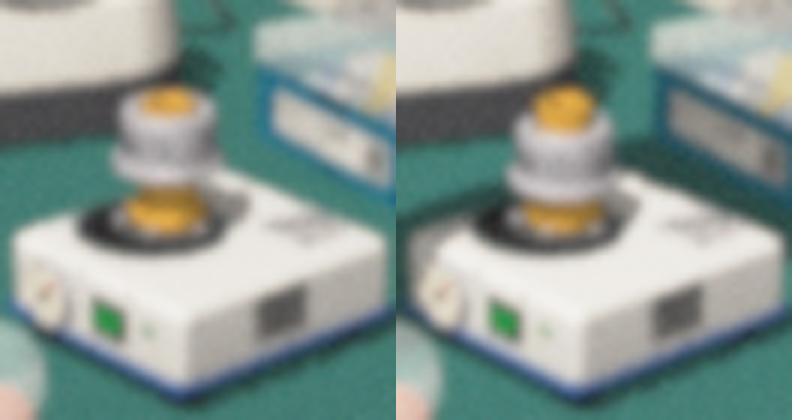

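The sleeve now stays back: the right panel shows the brass core exposed at (565,110) and the sleeve lower. Next I go over the filter.

Request:
send_rows(
  targets="0 0 -50 0 162;-101 -288 -50 0 0;-101 -288 -50 0 0;-101 -288 -50 0 0;-101 -288 -50 0 0;-101 -288 -50 0 0;-101 -288 -50 0 0;-101 -288 -50 0 0;-101 -288 -50 0 0;-101 -288 -50 0 0;-101 -288 -20 0 0;-101 -288 -20 0 0",
)

```text
time: 6.92
ee_pos: [0.5408, -0.2099, 0.1855]
tcp_rot: [180.0, -0.2, 160.4]
wrist_force: [0.0, -0.1, -0.7]
opening: 0.0858
grasp_force: 0.0
```

```bash
python3 - <<'E'
from h import *
s=camera("scene");print(bot.get_obs()["ee_pos"],bot.get_obs()["opening"])
t=camera("top")
f=lambda i,u,v:cv2.resize(i[v:v+100,u:u+100],None,fx=4,fy=4,interpolation=cv2.INTER_CUBIC)
cv2.imwrite("pics/a4.png",np.hstack([f(s,305,160),f(t,300,140)]))
E
```

```text
[ 0.54121208 -0.21013629  0.18699474] 0.08555800908747616
```

View pics/a4.png

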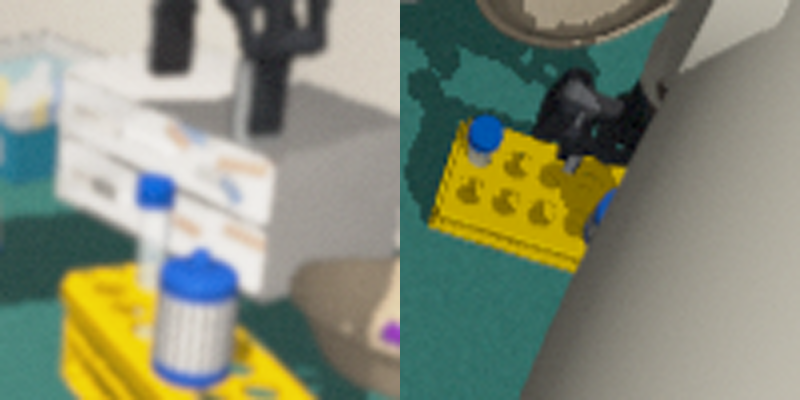

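The filter stands upright in the rack at crop (197,320), with the open fingers above and behind it. The tube is well clear.

Request:
send_rows(
  targets="0 0 40 0 0;0 0 80 0 0;0 0 110 0 0;0 0 118 0 0;0 0 118 0 0;0 0 118 0 0;0 0 118 0 80;0 0 118 0 120;0 0 118 0 180;0 0 118 0 180;0 0 118 0 180;0 0 118 0 180;0 0 118 0 180",
  newtons=60,
)

```text
time: 8.65
ee_pos: [0.5418, -0.2111, 0.0698]
tcp_rot: [-180.0, 0.1, 160.3]
wrist_force: [-1.4, -1.1, 6.0]
opening: 0.0369
grasp_force: 59.8
```

Request:
send_rows(
  targets="0 0 -10 0 180;0 0 -30 0 180;0 0 -70 0 180;0 0 -110 0 180;0 0 -110 0 180;0 0 -110 0 180",
)

```text
time: 9.4
ee_pos: [0.5415, -0.2107, 0.1787]
tcp_rot: [180.0, -0.0, 160.3]
wrist_force: [-0.1, -0.4, -1.2]
opening: 0.0369
grasp_force: 60.7
```

```bash
python3 - <<'E'
from h import *
s=camera("scene");o=bot.get_obs();print(o["ee_pos"],o["opening"],o["wrist_force"])
p=o["ee_pos"]; q=p-[0,0,.0393]; print(proj("scene",q),proj("scene",p))
u,v=proj("scene",p).astype(int)
c=s[v-50:v+50,u-50:u+50]
cv2.imwrite("pics/a5.png",cv2.resize(c,None,fx=6,fy=6,interpolation=cv2.INTER_CUBIC));print(u-50,v-50)
E
```

```text
[ 0.54120879 -0.2106538   0.17810153] 0.03698800416134486 [-0.03920479 -0.38310253 -1.64181289]
[353.98634045 217.09017276] [355.98165097 197.5010563 ]
305 147
```

View pics/a5.png

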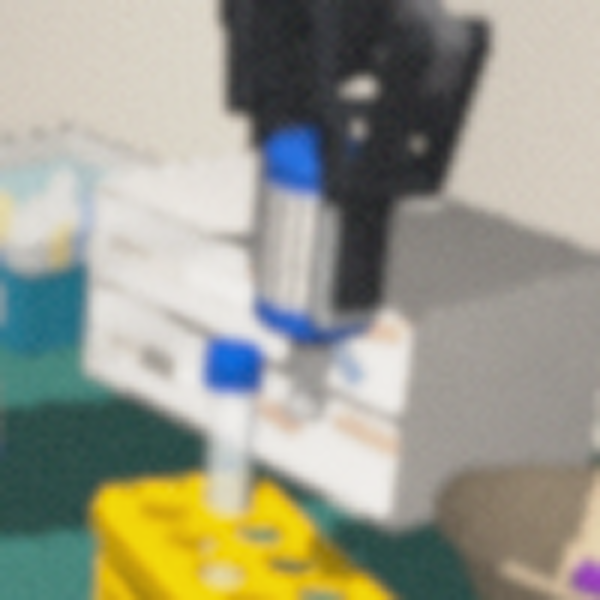

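The filter is held upright, its plug tip at crop (304,412). It sits about 1.5 px right of the TCP axis, roughly 2–3 mm along -x of the tool. Next I move above the coupler and compare them in the same view.

Request:
send_rows(
  targets="0 0 -30 0 180;103 288 -30 0 180;103 288 -30 0 180;103 288 -30 0 180;103 288 -30 0 180;103 288 -30 0 180;103 288 -30 0 180;103 288 -30 0 180;103 288 -30 0 180;103 288 10 0 180;103 288 24 0 180;103 288 24 0 180;103 288 24 0 180",
)

```text
time: 11.08
ee_pos: [0.5422, 0.0947, 0.1566]
tcp_rot: [180.0, 0.1, 160.3]
wrist_force: [-0.5, -0.0, -0.3]
opening: 0.0368
grasp_force: 60.8
```

```bash
python3 - <<'E'
from h import *
s=camera("scene");o=bot.get_obs();p=o["ee_pos"];print(p,o["wrist_force"])
print(proj("scene",p-[0,0,.0393]),proj("scene",[.543,.0943,.104]))
cv2.imwrite("pics/a6.png",cv2.resize(s[160:230,230:310],None,fx=8,fy=8,interpolation=cv2.INTER_CUBIC))
E
```

```text
[0.54229681 0.09487174 0.15670853] [-0.52859616 -0.11630633 -0.29528758]
[266.88353877 181.8851658 ] [267.22555154 186.99663131]
```

View pics/a6.png

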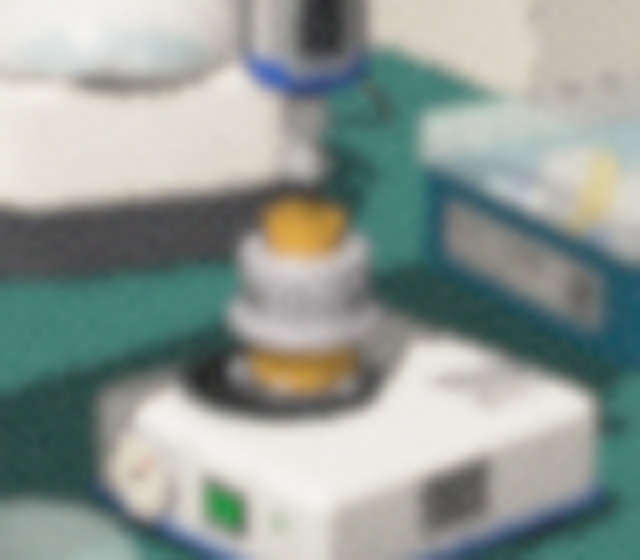

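The plug, at column 304, is right over the core, at column 305. Next I descend gently.

Request:
send_rows(
  targets="0 0 6 0 180;0 0 11 0 180;0 0 13 0 180;0 0 14 0 180;0 0 15 0 180;0 0 16 0 180;0 0 16 0 180",
)

```text
time: 12.0
ee_pos: [0.5417, 0.0949, 0.1393]
tcp_rot: [-180.0, 0.0, 160.3]
wrist_force: [-0.9, -0.1, -1.8]
opening: 0.0369
grasp_force: 60.8
```

Request:
send_rows(
  targets="0 0 1 0 180;0 0 2 0 180;0 0 3 0 180;0 0 4 0 180;0 0 4 0 180",
)

```text
time: 12.62
ee_pos: [0.5418, 0.0949, 0.1352]
tcp_rot: [-180.0, 0.0, 160.3]
wrist_force: [1.3, -0.7, -0.6]
opening: 0.0369
grasp_force: 60.8
```

Request:
send_rows(
  targets="0 0 2 0 180;0 0 4 0 180;0 0 6 0 180;0 0 8 0 180;0 0 10 0 180;0 0 12 0 180;0 0 12 0 180",
)

```text
time: 13.5
ee_pos: [0.5417, 0.0949, 0.123]
tcp_rot: [-180.0, -0.0, 160.3]
wrist_force: [2.2, -1.5, -1.9]
opening: 0.0371
grasp_force: 60.8
```

Request:
send_rows(
  targets="0 0 1 0 180;0 0 2 0 180;0 0 3 0 180;0 0 4 0 180;0 0 5 0 180;0 0 6 0 180;0 0 6 0 180",
)

```text
time: 14.38
ee_pos: [0.5418, 0.0949, 0.1179]
tcp_rot: [180.0, 0.0, 160.3]
wrist_force: [0.3, -3.4, 4.9]
opening: 0.0367
grasp_force: 61.3
```

Poppet contact. Continuing in half-millimetre steps.

Request:
send_rows(
  targets="0 0 0.5 0 180;0 0 1 0 180;0 0 1.5 0 180;0 0 1.5 0 180",
)

```text
time: 14.88
ee_pos: [0.542, 0.0949, 0.117]
tcp_rot: [180.0, 0.1, 160.3]
wrist_force: [-1.0, -2.9, 9.3]
opening: 0.0368
grasp_force: 61.6
```

Request:
send_rows(
  targets="0 0 0.5 0 180;0 0 1 0 180;0 0 1.5 0 180;0 0 1.5 0 180",
)

```text
time: 15.38
ee_pos: [0.542, 0.0949, 0.1156]
tcp_rot: [180.0, 0.1, 160.3]
wrist_force: [-1.4, -3.1, 10.2]
opening: 0.0367
grasp_force: 61.7
```

Request:
send_rows(
  targets="0 0 0.4 0 180;0 0 0.8 0 180;0 0 1.2 0 180;0 0 1.2 0 180",
)

```text
time: 15.88
ee_pos: [0.542, 0.0949, 0.1145]
tcp_rot: [180.0, 0.1, 160.3]
wrist_force: [-1.2, -3.0, 10.9]
opening: 0.0368
grasp_force: 61.8
```

```bash
python3 - <<'E'
from h import *
s=camera("scene")
cv2.imwrite("pics/a7.png",cv2.resize(s[160:230,230:310],None,fx=8,fy=8,interpolation=cv2.INTER_CUBIC))
E
```

```text
(no output)
```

View pics/a7.png

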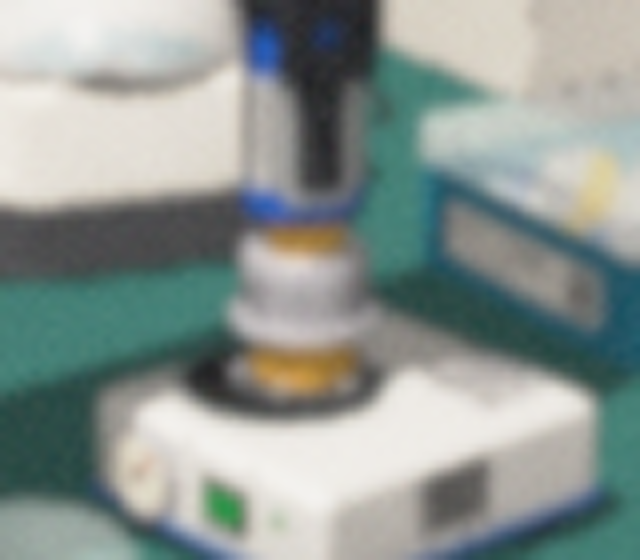

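The plug is in the bore and the sleeve is still back, so it needs a little further.

Request:
send_rows(
  targets="0 0 0.4 0 180;0 0 0.8 0 180;0 0 0.8 0 180",
)

```text
time: 16.3
ee_pos: [0.542, 0.0949, 0.1133]
tcp_rot: [180.0, 0.1, 160.3]
wrist_force: [-0.5, -3.1, 8.1]
opening: 0.037
grasp_force: 61.4
```

```bash
python3 - <<'E'
from h import *
s=camera("scene")
for i in(s,cv2.imread("pics/scene0.png")):
  for c,st,m in blobs(i,(250,175,290,230),(8,100,70),(32,255,255),3): print(c,st)
  print()
E
```

```text
[267.14473684 204.71052632] [261 202  13   7  76]

[267.77419355 186.32258065] [264 184   8   5  31]
[267.27777778 204.76388889] [261 202  13   7  72]
```

The upper brass has gone and the lower brass is back to its full area, so the sleeve has sprung forward. Releasing.

Request:
send_rows(
  targets="0 0 0 0 150;0 0 0 0 100;0 0 0 0 40;0 0 0 0 0;0 0 0 0 0;0 0 0 0 0;0 0 0 0 0;0 0 -20 0 0;0 0 -60 0 0;0 0 -100 0 0;0 0 -130 0 0;0 0 -130 0 0;0 0 -130 0 0",
)

```text
time: 17.98
ee_pos: [0.5416, 0.0949, 0.2414]
tcp_rot: [-180.0, -0.0, 160.3]
wrist_force: [-0.2, 0.3, -0.2]
opening: 0.0852
grasp_force: 0.0
```

```bash
python3 - <<'E'
from h import *
s=camera("scene");o=bot.get_obs();print(o["ee_pos"],o["wrist_force"],o["opening"])
cv2.imwrite("pics/a8.png",cv2.resize(s[140:260,190:310],None,fx=5,fy=5,interpolation=cv2.INTER_CUBIC))
E
```

```text
[0.54141313 0.09489032 0.24106206] [-0.92705916  0.10492399 -0.30304014] 0.0853088827973411
```

View pics/a8.png

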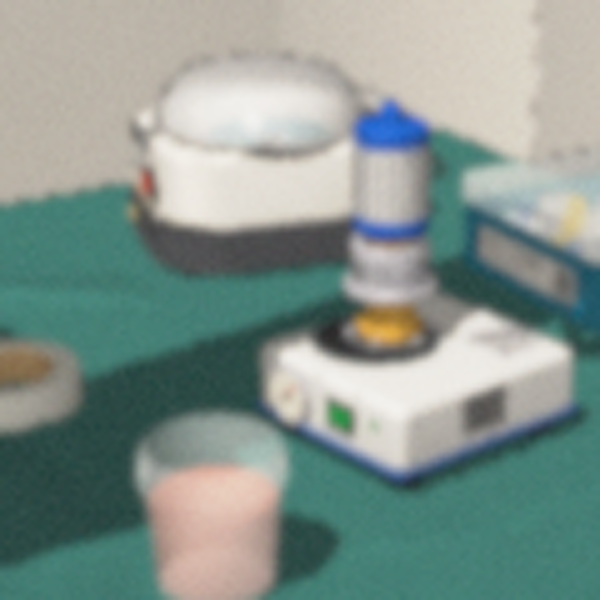

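The filter stands upright and seated, with the sleeve forward under its body at (390,265). The cup and tape are in place. Handing in.

```bash
python3 -c "
from workcell import ticket
print(ticket.job_done())"
```

```text
the job is handed in; nothing more can be done
None
```

I handed the job in at about 18 s: the last picture shows the filter upright and home in the coupler with the sleeve forward, nothing gripped, and the cup and tape in place; the hand-in returned no verdict.

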